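# Opening the souvenir counter

### The arm

A 6-joint arm with a two-finger parallel gripper is mounted at the origin on the work surface. World frame = base frame: x ahead of the robot, y to its left, z up, the work surface at z = 0. Lengths are in m, angles in rad, forces in N, time in s.
With the tool pointing down it reaches from about 0.25 to 0.775 m from the base axis. Payload 4 kg.
Tool frame: the origin (TCP) lies at the very end of the fingers, on their centre line; the grasp point (between the pads) lies 19 mm behind it (robot.tcp_to_grasp is the distance from the TCP to the grasp point, in m); z points along the fingers, y is the line along which they close (so a half turn about z gives the same grasp; the last joint's range is limited). The gripper opens to 94 mm and grips with 3 to 60 N. Pads are 16 mm wide; open, the fingers measure 119 mm over their backs; the gripper's body (75 mm by 177 mm) begins 78 mm behind the grasp point.
Start: joints at [-1.377, 0.087, 1.371, -0, 1.684, -0.103], TCP at [0.161, -0.526, 0.206] pointing down, gripper open.
Joint ranges: [-3.1, 3.1], [-0.76, 2.03], [0.27, 2.55], [-1.08, 4.22], [0.17, 2.65], [-2.57, 2.57]. Speed limits (rad/s): [2.79, 2.79, 3.14, 3.14, 3.14, 3.14].

### API

Orientations are given as [roll, pitch, yaw] about the fixed x, y, z axes, in that order (R = Rz(yaw) Ry(pitch) Rx(roll)).
In Python, from bench import robot gives the robot as it stands.
- The arm moves only by the shell command python3 nudge.py 'ROWS'. ROWS is rows parted by semicolons, their numbers by spaces, 1 to 20 of them, each of 5 numbers: the finger opening in m, then dx, dy, dz in m, then a turn about the tool's z in rad; each row shifts and turns the commanded pose from where the row before left it, along the tool's axes as they then stand; what a row does not reach is not made up. A row lasts 1/12 s, in which the tool goes at most 0.0417 m and 0.125 rad, less where a joint would pass 70% of its speed; a pose out of reach is approached as far as the arm can. The fingers move at their own pace and stop on an object; the grip force is fixed at half the most. Time passes only in rows, so rows that do not move let the fingers close. It prints the time, the measured TCP pose, the force, the opening and the grip force at its end.
- robot.get_obs(): the state, without advancing time (a new reading comes with each control period).
- robot.snapshot(name): name is "side" or "top" or "wrist"; returns a dict with "color" (480x640x3 uint8, blue, green, red), "fx", "fy", "cx", "cy" (pixels), "extrinsics" (4x4, takes a point from world to camera coordinates). Camera axes: x right, y down, z forward; pixel columns grow to the right and rows downward; lengths in m; the calibration is good to about 2 mm. A picture is of the moment at which its call begins. There is no depth.
- robot.close_job(): hands the job in; it is judged then, once.
The state is a dict: "time": time; "joint_positions": joint angles; "qvel": joint speeds; "joint_torque": joint torques, N m; "tool_pos": TCP position; "ee_rot": TCP orientation; "wrist_force": force on the tool from outside, world axes, zero at the start; "wrist_torque": the same for the moment, N m; "width": finger opening in m; "finger_force": force on a finger pad.
Only numpy, scipy, OpenCV 4.12 (cv2) and the standard library are available. Lean on these libraries where they do the work, as an engineer would, in place of code of your own. Each camera call takes 0.05 s, during which the arm holds its last target. There are 200 camera calls.

### The job

Get the souvenir counter ready for customers: push each of the two gift boxes a quarter turn around its brass post, so that it stands on its mat with its window facing the customers' edge and its side snug against the post. Hang each display carrier that is there over the rail at the rail's unmarked end, its hook tongue on the customers' side, and slide it along to its white mark: the wide one, if there, first, to the far mark, then the narrow one, if there, to the nearer mark. Never tip or lift a gift box, never let a carrier fall over, and leave the other goods on the counter where they are.

Things in the scene. Friction and masses are not known exactly. Their poses are not given: they have to be found in the camera images.
- box1: loose gift box of smooth card (friction 0.3), 110 x 110 x 80 mm high, 0.35 kg, too wide to grip. Origin: centre of underside, z up. Clear window on its +x side (and front half of the top); in it a white mug. Starts up to 40 mm short of bay1's post, -y side to it, 90 deg counter-clockwise of its goal. Pushed on the +y side near the window it turns clockwise on the post and slips back along it.
- box2: loose gift box of smooth card (friction 0.3), 110 x 110 x 80 mm high, 0.35 kg, too wide to grip. Origin: centre of underside, z up. Clear window on its +x side (and front half of the top); in it a blue globe. Starts up to 40 mm short of bay2's post, -y side to it, 90 deg counter-clockwise of its goal. Pushed on the +y side near the window it turns clockwise on the post and slips back along it.
- bay1: fixed brass post, 24 mm diameter, 60 mm high, origin at its foot, x to the customers (away from the robot). Flat grey mat of box1 beside it, x -85 to 85, y 13 to 138 mm, a pale strip along its +x edge (customers' edge). Box1 stands right with its window (+x) facing this +x, its -y side against the post, the post within 40 mm of that side's middle.
- bay2: fixed brass post, 24 mm diameter, 60 mm high, origin at its foot, x to the customers (away from the robot). Flat grey mat of box2 beside it, x -85 to 85, y 13 to 138 mm, a pale strip along its +x edge (customers' edge). Box2 stands right with its window (+x) facing this +x, its -y side against the post, the post within 40 mm of that side's middle.
- rail: fixed steel rail: round bar along y, 14 mm diameter, axis 160 mm above the counter, between wooden posts (16 x 14 mm, 172 high) at y = -215 and 215 mm, on a base board 70 x 450 x 12 mm. Origin: centre of the board's underside; +x is the customers' side, away from the robot. The +y end is unmarked; two white bands on the bar, with white lines on the board below, are the marks.
- hook_on (a point): point on the rail's axis, y = +110 mm on the rail: the middle of the unmarked end where carriers are hooked on. A carrier centred more than 60 mm to the rail's +y side of its middle counts as on the unmarked end. Axes as the rail's.
- mark_far (a point): white band on the rail's axis at y = -130 mm, the mark farther from the unmarked end: place of the wide carrier. Axes as the rail's.
- mark_near (a point): white band on the rail's axis at y = -10 mm, the mark nearer to the unmarked end: place of the narrow carrier. Axes as the rail's.
- carrier_wide: loose rigid hanger, 90 mm wide (y), 172 mm high, 0.25 kg, stands on its foot at the start. Origin: centre of the foot's underside, z up. Foot 50 mm deep (x), 10 high, with a small tower up to z = 48; panel x -25 to -17, z 0 to 130 mm; bridge 50 x 50 mm, z 120 to 130; hook tongue at x 17 to 25, y -25 to 25, z 90 to 120 mm. Hangs nearly straight. Belongs at mark_far. May be absent.
- carrier_narrow: loose rigid hanger, 60 mm wide (y), 172 mm high, 0.25 kg, stands on its foot at the start. Origin: centre of the foot's underside, z up. Foot 50 mm deep (x), 10 high, with a small tower up to z = 48; panel x -25 to -17, z 0 to 130 mm; bridge 50 x 50 mm, z 120 to 130; hook tongue at x 17 to 25, y -25 to 25, z 90 to 120 mm. Hangs nearly straight. Belongs at mark_near. May be absent.
- carrier_wide_tab (a point): middle of that carrier's grip tab, 151 mm above its origin: a block 16 mm (x) by 40 mm (y), z 130 to 172 mm, on top of the bridge; grip it from above. Axes as the carrier's.
- carrier_wide_hook (a point): tip of the carrier's hook tongue: x = 21, z = 90 mm from its origin. The hook gap is 34 mm wide (x -17 to 17 mm) and open to +x between z = 48 and 90 mm of the carrier: let the rail in there by moving the carrier to its +x, then lower it; the bridge's underside (z = 120) rests on top of the rail when hung. Axes as the carrier's.
- carrier_narrow_tab (a point): middle of that carrier's grip tab, 151 mm above its origin: a block 16 mm (x) by 40 mm (y), z 130 to 172 mm, on top of the bridge; grip it from above. Axes as the carrier's.
- carrier_narrow_hook (a point): tip of the carrier's hook tongue: x = 21, z = 90 mm from its origin. The hook gap is 34 mm wide (x -17 to 17 mm) and open to +x between z = 48 and 90 mm of the carrier: let the rail in there by moving the carrier to its +x, then lower it; the bridge's underside (z = 120) rests on top of the rail when hung. Axes as the carrier's.
- figurine: bystander: plaster figurine, 145 mm high, 68 mm wide; origin at its foot
- padlock: bystander: brass padlock lying flat, 80 x 40 mm, 18 mm high; origin under its body
- coin_dish: bystander: white dish, 100 mm wide, 25 mm high; origin at its foot
- mug: bystander: blue mug, 80 mm wide, 90 mm high; origin at its foot
- glass_tower: bystander: glass tower, 130 mm high, 60 mm wide; origin at its foot
- order_book: bystander: order book lying flat, 110 x 160 x 12 mm; origin under its centre

How it is judged:
By the outcome, as a careful person would: the job done as asked, in the order asked, and still so for the second after the job is handed in, with the robot touching nothing.
Of carrier_wide, carrier_narrow only 1 to 2 are there at a start; the rules pass over those that are not, and their reading is None.
At some moment in a run one of box1, box2 may be knocked a few centimetres aside while the robot is not near it.
It also fails if it takes over 210 s, if anything falls off the work surface, if the arm or the gripper's body presses on something with over 40 N, if the wrist force passes 120 N, or if a joint passes its speed limit or range.

## Working session

There is one attempt and no reset: what is moved stays moved. The work goes in short steps, Python scripts to look and compute and a shell command to move; the robot and the scene stay as the last step left them, time stands still between calls to the robot, and variables do not carry over. Pictures are saved under pics/ and viewed, at most 14 in all, crops included, and the job is handed in when it is done.

```bash
ls; mkdir -p pics; python3 - <<'E'
from bench import robot
import cv2,numpy as np
for n in("top","side"):
    s=robot.snapshot(n);cv2.imwrite(f"pics/{n}0.png",s["color"])
    E=np.array(s["extrinsics"]);print(n,s["fx"],s["fy"],s["cx"],s["cy"],(-E[:3,:3].T@E[:3,3]).round(3),E[:3,:3].round(2).tolist())
print(robot.get_obs())
E
```

```text
bench.py
nudge.py
pics
top 601.6467389423733 601.6467389423733 318.02940003682943 246.17163623073807 [ 0.396 -0.039  1.385] [[-0.02, -1.0, -0.01], [-0.99, 0.02, -0.1], [0.1, 0.01, -0.99]]
side 569.5971684209645 569.5971684209645 316.3677128806287 246.7891539752376 [ 0.18  -1.009  1.188] [[0.93, -0.36, -0.02], [-0.27, -0.67, -0.69], [0.24, 0.65, -0.72]]
{'time': 0.1, 'joint_positions': array([-1.37710095e+00,  8.78777706e-02,  1.37207473e+00, -2.67136964e-05,
        1.68359485e+00, -1.03109961e-01]), 'qvel': array([-0.00202601, -0.00333499, -0.00428974,  0.00210624, -0.00154215,
       -0.00036753]), 'joint_torque': array([ 1.79269973e-03, -3.41251624e+01, -3.03302050e+01,  7.18844938e-02,
        3.04319803e-02, -9.78022058e-05]), 'tool_pos': array([ 0.16074416, -0.52547845,  0.20443744]), 'ee_rot': array([-3.13964561e+00, -1.74782916e-04,  2.96802190e-01]), 'wrist_force': array([-0.64286005,  0.25972573,  1.01767316]), 'wrist_torque': array([-0.05068274, -0.0518275 , -0.03717213]), 'finger_force': 0.0, 'width': 0.0940548403071796}
```
View pics/top0.png

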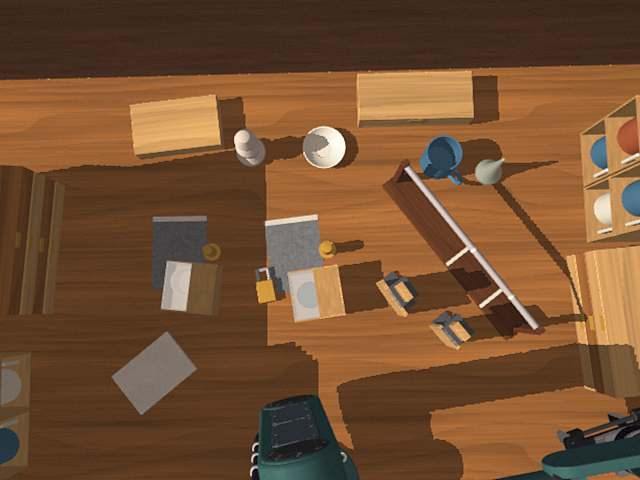

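View pics/side0.png

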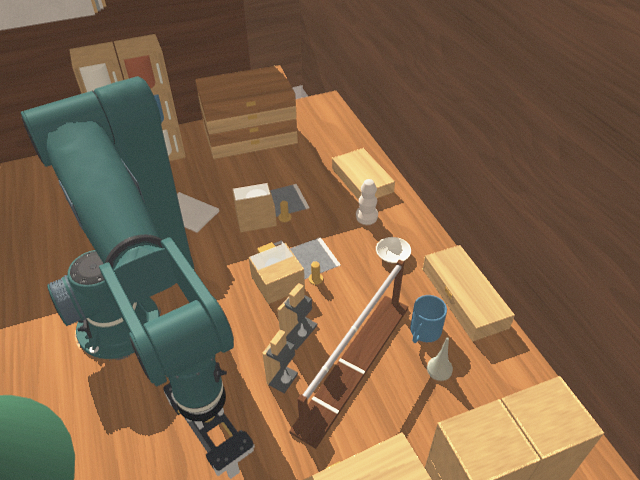

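```bash
cat > h.py <<'E'
import cv2,numpy as np
from bench import robot
def snap(n,save=None):
    s=robot.snapshot(n)
    if save: cv2.imwrite("pics/"+save,s["color"])
    return s
def cam(s):
    E=np.array(s["extrinsics"]);K=np.array([[s["fx"],0,s["cx"]],[0,s["fy"],s["cy"]],[0,0,1]]);return E,K
def ray(s,p):
    E,K=cam(s);R=E[:3,:3];return -R.T@E[:3,3],R.T@np.linalg.solve(K,[p[0],p[1],1.])
def onz(s,p,z):
    c,d=ray(s,p);return c+d*(z-c[2])/d[2]
def proj(s,P):
    E,K=cam(s);q=K@(E[:3,:3]@np.array(P,float)+E[:3,3]);return q[:2]/q[2]
def tri(s1,p1,s2,p2):
    c1,d1=ray(s1,p1);c2,d2=ray(s2,p2)
    t=np.linalg.lstsq(np.c_[d1,-d2],c2-c1,rcond=None)[0];a=c1+t[0]*d1;b=c2+t[1]*d2
    return (a+b)/2,np.linalg.norm(a-b)
def crop(im,x0,y0,w,h,k,name):
    cv2.imwrite("pics/"+name,cv2.resize(im[y0:y0+h,x0:x0+w],None,fx=k,fy=k,interpolation=cv2.INTER_CUBIC))
E
python3 - <<'E'
import cv2
from h import *
im=cv2.imread("pics/top0.png");crop(im,145,200,220,140,3.6,"c1.png");crop(im,370,140,190,200,3,"c2.png")
im=cv2.imread("pics/side0.png");crop(im,220,170,240,180,3.3,"c3.png")
E
```

View pics/c1.png

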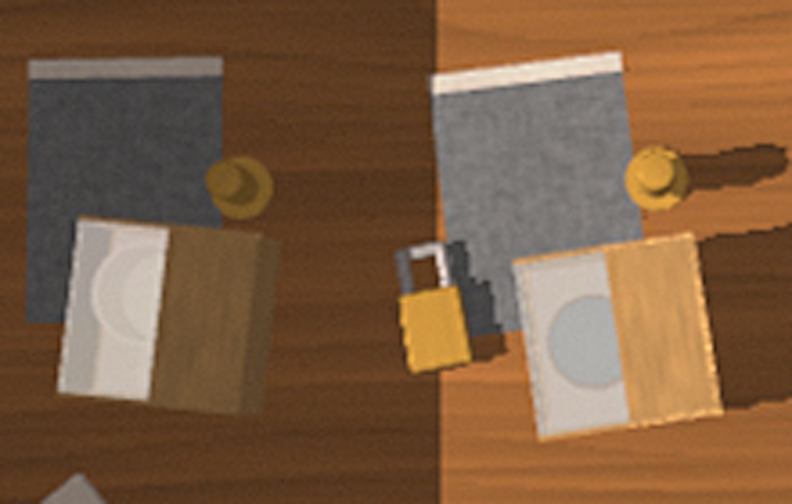

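View pics/c2.png

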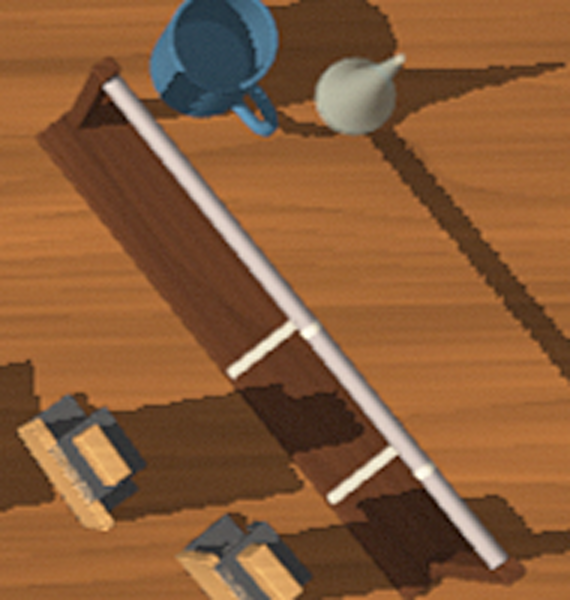

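View pics/c3.png

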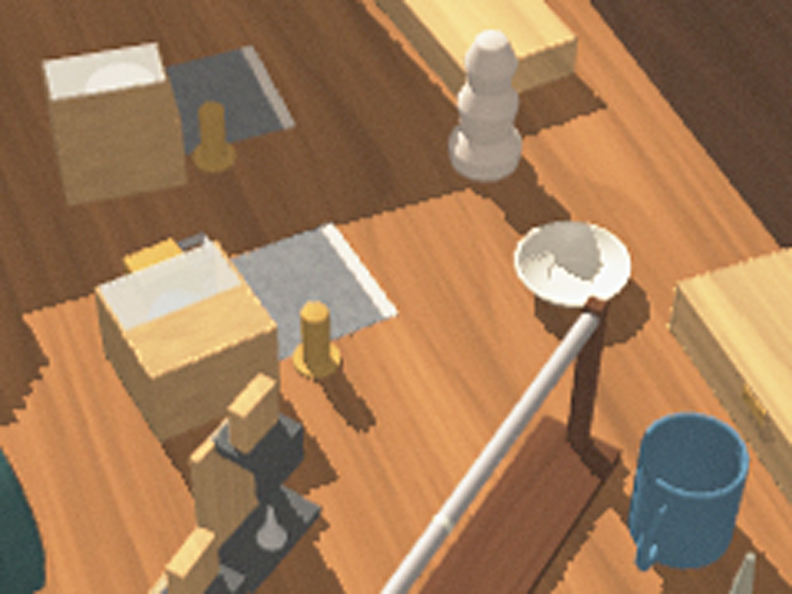

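```bash
python3 - <<'E'
from h import *
s=snap("top");im=s["color"];crop(im,370,220,120,140,4.2,"c4.png")
c1=lambda x,y:(x/3.6+145,y/3.6+200)
c2=lambda x,y:(x/3+370,y/3+140)
P=lambda n,p,z:print(n,onz(s,p,z)[:2].round(4))
for n,l,z in [("matL",[(28,60),(222,57),(27,321)],0),("postLtop",[(224,182)],.06),("boxL",[(78,218),(262,233),(245,412),(58,392)],.08),
 ("matR",[(432,77),(620,53)],0),("postRtop",[(656,170)],.06),("boxR",[(513,260),(690,233),(722,412),(540,440)],.08),("lock",[(400,295),(460,285),(470,360),(410,372),(398,250),(438,243)],.018)]:
    for p in l:P(n,c1(*p),z)
for n,l,z in [("bar",[(110,82),(497,565)],.16),("bands",[(309,330),(424,471)],.16),("lines",[(297,323),(232,374),(393,452),(333,498)],.012),("tabA",[(75,445),(100,425),(132,470),(108,485)],.172),("panelA",[(20,425),(35,420),(110,530)],.13)]:
    for p in l:P(n,c2(*p),z)
E
```

```text
matL [0.6124 0.3611]
matL [0.6116 0.235 ]
matL [0.4435 0.3604]
postLtop [0.5245 0.222 ]
boxL [0.5025 0.3068]
boxL [0.4911 0.1951]
boxL [0.3836 0.2056]
boxL [0.3978 0.3183]
matR [0.5956 0.099 ]
matR [ 0.6086 -0.0227]
postRtop [ 0.5263 -0.0441]
boxR [0.4716 0.0434]
boxR [ 0.4857 -0.0637]
boxR [ 0.378  -0.0804]
boxR [0.3635 0.0288]
lock [0.4545 0.119 ]
lock [0.4601 0.081 ]
lock [0.4128 0.0753]
lock [0.406  0.1132]
lock [0.483 0.12 ]
lock [0.4869 0.0946]
bar [ 0.679  -0.2116]
bar [ 0.3439 -0.4588]
bands [ 0.5045 -0.3406]
bands [ 0.4075 -0.4134]
lines [ 0.5231 -0.3681]
lines [ 0.4853 -0.3172]
lines [ 0.4237 -0.4361]
lines [ 0.3901 -0.3893]
tabA [ 0.4294 -0.178 ]
tabA [ 0.4424 -0.1952]
tabA [ 0.412  -0.2155]
tabA [ 0.4023 -0.1992]
panelA [ 0.4452 -0.1452]
panelA [ 0.4484 -0.1557]
panelA [ 0.3716 -0.205 ]
```

View pics/c4.png

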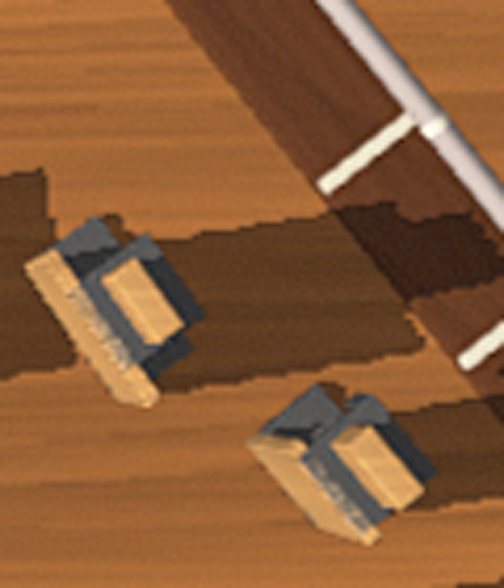

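```bash
python3 - <<'E'
from h import *
s=snap("top");im=s["color"]
c4=lambda x,y:(x/4.2+370,y/4.2+220)
c2=lambda x,y:(x/3+370,y/3+140)
O=np.array([.5115,-.3352]);Y=np.array([.8047,.5936]);X=np.array([.5936,-.8047])
print("tabA",onz(s,c4(143,300),.172));print("tabB",onz(s,c4(384,466),.172))
for n,p,z in [("mugrimC",(226,42),.09),("mug rim left",(165,60),.09),("mugbase",(195,108),0.0),("handle",(262,130),.045),("handle2",(245,125),.045),("glass base",(350,97),0.03),("glassL",(317,95),.03)]:
    q=onz(s,c2(*p),z)[:2];print(n,q.round(3),"rail x,y",((q-O)@X).round(3),((q-O)@Y).round(3))
hsv=cv2.cvtColor(im,cv2.COLOR_BGR2HSV)
m=cv2.inRange(hsv,(95,70,40),(120,255,255));m[:120]=0;m[200:]=0;m[:,:410]=0;m[:,470:]=0
ys,xs=np.nonzero(m)
q=np.array([onz(s,(x,y),.05)[:2] for x,y in zip(xs,ys)])-O
i=(q@X).argmin();print("nearest mug at z.05",(q@X).min(),(q@Y)[i],(q@Y).min(),(q@Y).max())
E
```

```text
tabA [ 0.42285206 -0.19596297  0.172     ]
tabB [ 0.34207826 -0.30733382  0.172     ]
mugrimC [ 0.723 -0.307] rail x,y 0.103 0.187
mug rim left [ 0.711 -0.262] rail x,y 0.059 0.204
mugbase [ 0.694 -0.299] rail x,y 0.08 0.168
handle [ 0.666 -0.341] rail x,y 0.096 0.121
handle2 [ 0.67  -0.328] rail x,y 0.089 0.132
glass base [ 0.693 -0.412] rail x,y 0.17 0.101
glassL [ 0.695 -0.387] rail x,y 0.151 0.117
nearest mug at z.05 0.05174561226043392 0.18720618174420164 0.11776864364321574 0.23466571574717207
```

```bash
python3 nudge.py '0.094 0.0316 -0.0217 -0.002 0;0.094 0.0316 -0.0217 -0.002 0;0.094 0.0316 -0.0217 0 0;0.094 0.0316 -0.0217 0 0;0.094 0.0316 -0.0217 0 0;0.094 0.0316 -0.0217 0 0;0.094 0.0316 -0.0217 0 0;0.094 0.0316 -0.0217 0 0;0.094 0.0316 -0.0217 0 0;0.094 0.0316 -0.0217 0 0;0.094 0.0316 -0.0217 0 0;0.094 0 0 0 -0.124;0.094 0 0 0 -0.124;0.094 0 0 0 -0.124;0.094 0 0 0 0;0.094 0 0 0 0'; python3 - <<'E'
from h import *
w=snap("wrist","w1.png")
print(proj(w,[.4228,-.196,.172]))
E
```

```text
time: 1.53
tool_pos: [0.4234, -0.1959, 0.2093]
ee_rot: [-3.141, 0.0, 0.666]
wrist_force: [-0.7, -0.5, -0.2]
width: 0.0942
finger_force: 0.0
[320.31025849 270.14035028]
```

View pics/w1.png

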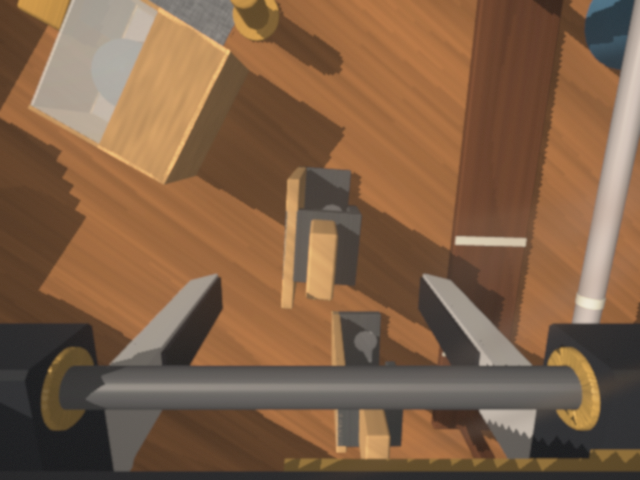

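```bash
python3 nudge.py '0.094 0.003 0 0.018 0.045;0.094 0 0 0.018 0;0.094 0 0 0.018 0;0.094 0 0 0.018 0;0.06 0 0 0 0;0.03 0 0 0 0;0.01 0 0 0 0;0.01 0 0 0 0;0.01 0 0 0 0;0.01 0 0 0 0;0.01 0 0 0 0;0.01 0 0 0 0;0.01 0 0 0 0;0.01 0 0 0 0'
```

```text
time: 2.75
tool_pos: [0.4258, -0.1942, 0.1375]
ee_rot: [3.141, -0.0, 0.624]
wrist_force: [-0.5, 0.9, -0.2]
width: 0.0306
finger_force: 0.0
```

```bash
python3 nudge.py '0.01 0 0 0 0;0.01 0 0 0 0;0.01 0 0 0 0;0.01 0 0 0 0;0.01 0 0 0 0'
```

```text
time: 3.17
tool_pos: [0.4258, -0.1941, 0.1374]
ee_rot: [-3.142, -0.0, 0.624]
wrist_force: [-0.1, -0.4, -1.3]
width: 0.016
finger_force: 30.0
```

```bash
python3 nudge.py '0.01 0 0 -0.013 0;0.01 0 0 -0.026 0;0.01 0 0 -0.026 0;0.01 0 0 -0.026 -0.012;0.01 0.0142 0.0174 0 0;0.01 0.0142 0.0174 0 0;0.01 0.0142 0.0174 0 0;0.01 0.0142 0.0174 0 0;0.01 0.0142 0.0174 0 0;0.01 0.0142 0.0174 0 0;0.01 0 0 0 0;0.01 0 0 0 0'; python3 - <<'E'
from h import *
snap("side","s1.png");im=cv2.imread("pics/s1.png");crop(im,200,150,266,200,3,"s1c.png")
o=robot.get_obs();d=o["tool_pos"][:2]-[.5115,-.3352];print("rail x,y",d@[.5936,-.8047],d@[.8047,.5936])
E
```

```text
time: 4.17
tool_pos: [0.5563, -0.2275, 0.2264]
ee_rot: [-3.138, 0.002, 0.636]
wrist_force: [-0.0, 0.3, -3.7]
width: 0.0159
finger_force: 30.0
rail x,y -0.06045539541546955 0.0996624721050605
```

View pics/s1c.png

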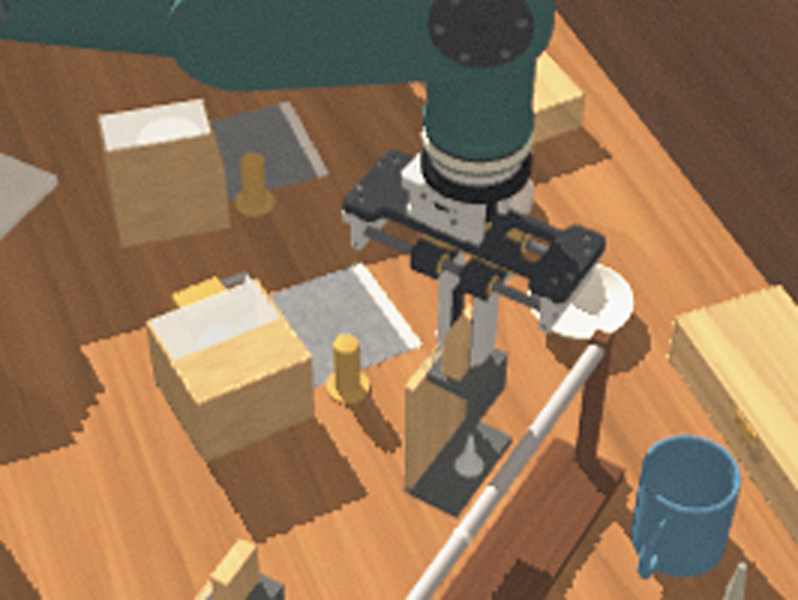

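```bash
python3 nudge.py '0.01 0 0.015 0 0;0.01 0 0.015 0 0;0.01 0 0.015 0 0;0.01 0 0.0155 0 0;0.01 0 0 0 0;0.01 0 0 0.013 0;0.01 0 0 0.013 0;0.01 0 0 0.012 0;0.01 0 0 0 0;0.01 0 0 0 0'
```

```text
time: 5.05
tool_pos: [0.5912, -0.2755, 0.1895]
ee_rot: [-3.139, 0.001, 0.636]
wrist_force: [-0.2, 0.2, -2.4]
width: 0.016
finger_force: 30.0
```

```bash
python3 nudge.py '0.01 0 0 0.003 0;0.01 0 0 0.0015 0;0.01 0 0 0 0;0.01 0 0 0 0'; python3 nudge.py '0.01 0 0 0.001 0;0.01 0 0 0 0;0.01 0 0 0 0'
```

```text
time: 5.38
tool_pos: [0.5924, -0.2763, 0.1865]
ee_rot: [3.141, -0.0, 0.636]
wrist_force: [0.9, 0.0, -3.2]
width: 0.0156
finger_force: 30.0
time: 5.63
tool_pos: [0.5923, -0.2763, 0.1851]
ee_rot: [3.141, 0.0, 0.636]
wrist_force: [-0.5, -0.2, -2.6]
width: 0.016
finger_force: 30.0
```

```bash
python3 nudge.py '0.01 0 0 0.001 0;0.01 0 0 0 0;0.01 0 0 0 0'; python3 nudge.py '0.01 0 0 0.001 0;0.01 0 0 0 0;0.01 0 0 0 0'
```

```text
time: 5.88
tool_pos: [0.5924, -0.2763, 0.1845]
ee_rot: [3.141, -0.0, 0.636]
wrist_force: [0.6, 0.2, 0.5]
width: 0.0156
finger_force: 30.0
time: 6.13
tool_pos: [0.5925, -0.2763, 0.1844]
ee_rot: [3.14, -0.001, 0.636]
wrist_force: [-1.2, 1.4, 4.3]
width: 0.0157
finger_force: 30.0
```

```bash
python3 nudge.py '0.01 -0.012 0 0 0;0.01 -0.022 0 0 0;0.01 -0.022 0 0 0;0.01 -0.022 0 0 0;0.01 -0.022 0 0 0;0.01 -0.022 0 0 0;0.01 -0.022 0 0 0;0.01 -0.022 0 0 0;0.01 -0.022 0 0 0;0.01 -0.022 0 0 0;0.01 -0.02 0 0 0;0.01 0 0 0 0;0.01 0 0 0 0'; python3 - <<'E'
from h import *
w=snap("wrist","w2.png")
o=robot.get_obs();d=o["tool_pos"][:2]-[.5115,-.3352];print("rail x,y",d@[.5936,-.8047],d@[.8047,.5936])
for s in (-.045,.045,-.065,.065,-.02,.02): print(s,[proj(w,[*(np.array([.5115,-.3352])+(-.13+s)*np.array([.8047,.5936])+x*np.array([.5936,-.8047])),z]).round(0).tolist() for x,z in((-.021,.177),(-.025,.047),(0,.219))])
E
```

```text
time: 7.22
tool_pos: [0.4055, -0.4152, 0.1844]
ee_rot: [3.138, 0.004, 0.632]
wrist_force: [-3.3, -3.6, 6.7]
width: 0.0155
finger_force: 30.0
rail x,y 0.0014754350902652493 -0.13236992129539218
-0.045 [[278.0, 364.0], [288.0, 280.0], [318.0, 419.0]]
0.045 [[272.0, 192.0], [286.0, 171.0], [317.0, 206.0]]
-0.065 [[279.0, 398.0], [289.0, 302.0], [319.0, 459.0]]
0.065 [[271.0, 148.0], [285.0, 144.0], [317.0, 150.0]]
-0.02 [[277.0, 320.0], [288.0, 251.0], [318.0, 366.0]]
0.02 [[274.0, 244.0], [287.0, 202.0], [318.0, 271.0]]
```

View pics/w2.png

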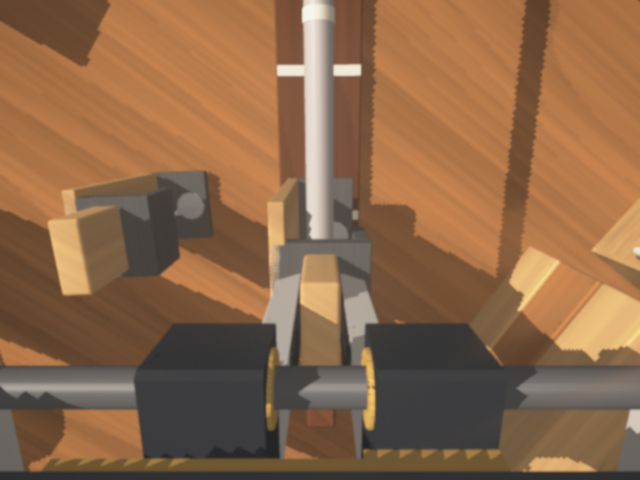

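```bash
python3 nudge.py '0.01 0.003 0 0 0;0.01 0.0035 0 0 0;0.01 0 0 0 0;0.01 0 0 -0.0007 0;0.01 0 0 0 0'; python3 - <<'E'
from h import *
w=snap("wrist");crop(w["color"],180,120,300,220,2.6,"w3.png")
o=robot.get_obs();d=o["tool_pos"][:2]-[.5115,-.3352];print("rail x,y",d@[.5936,-.8047],d@[.8047,.5936])
for s in (.045,.02): print(s,[((proj(w,[*(np.array([.5115,-.3352])+(-.13+s)*np.array([.8047,.5936])+x*np.array([.5936,-.8047])),z])-[180,120])*2.6).round(0).tolist() for x,z in((-.021,.177),(-.025,.047),(0,.219))])
E
```

```text
time: 7.68
tool_pos: [0.4125, -0.4099, 0.1844]
ee_rot: [3.139, 0.002, 0.635]
wrist_force: [-3.7, -2.3, 4.5]
width: 0.016
finger_force: 30.0
rail x,y 0.0013450807322201127 -0.12401030694173099
0.045 [[243.0, 235.0], [277.0, 161.0], [358.0, 285.0]]
0.02 [[247.0, 367.0], [279.0, 243.0], [359.0, 450.0]]
```

View pics/w3.png

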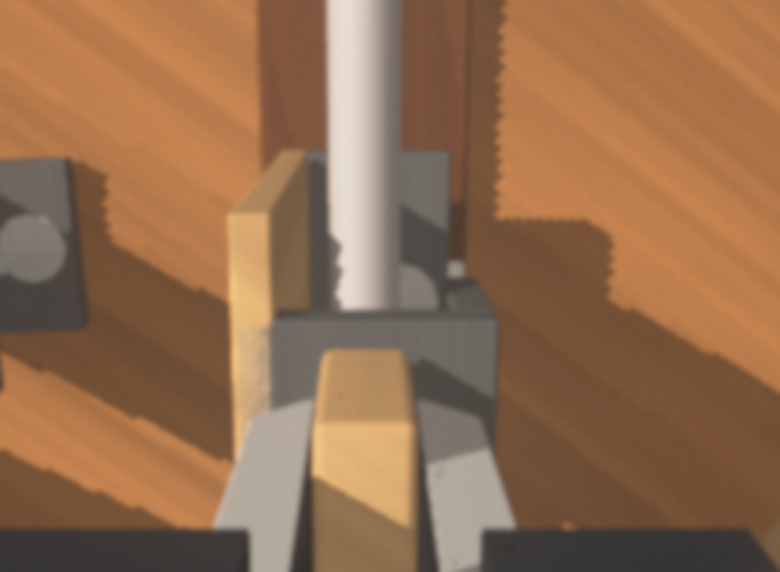

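```bash
python3 nudge.py '0.01 0 0 -0.001 0;0.01 -0.004 0 0 0;0.01 0 0 0 0;0.01 0 0 0 0'
```

```text
time: 8.07
tool_pos: [0.4102, -0.4103, 0.1844]
ee_rot: [-3.141, -0.003, 0.637]
wrist_force: [2.2, 2.9, 2.7]
width: 0.0155
finger_force: 30.0
```

```bash
python3 nudge.py '0.01 -0.0015 0 0 0;0.01 0 0 0 0;0.01 0 0 0 0;0.01 0 0 0 0'
```

```text
time: 8.4
tool_pos: [0.408, -0.4119, 0.1844]
ee_rot: [-3.141, -0.0, 0.636]
wrist_force: [1.8, 1.5, 1.7]
width: 0.0161
finger_force: 30.0
```

```bash
python3 nudge.py '0.06 0 0 0 0;0.06 0 0 0 0;0.06 0 0 0 0;0.06 0 0 0 0;0.06 0 0 0 0;0.06 0 0 0 0;0.06 0 0 0 0;0.06 0 0 0 0;0.094 0 0 -0.02 0;0.094 0 0 -0.03 0;0.094 0.0023 -0.031 0 0;0.094 0.0023 -0.031 0 0;0.094 0.0023 -0.031 0 0;0.094 0.0023 -0.031 0 0;0.094 0 0 0 0;0.094 0 0 0 0'; python3 - <<'E'
from h import *
w=snap("wrist","w4.png");t=snap("top","t4.png")
print(proj(w,[.3421,-.3073,.172]))
crop(t["color"],360,180,200,160,4,"t4c.png")
E
```

```text
time: 9.73
tool_pos: [0.3415, -0.3064, 0.2354]
ee_rot: [3.139, 0.0, 0.636]
wrist_force: [-0.0, 0.1, -0.6]
width: 0.0943
finger_force: 0.0
[322.1694295  256.49764382]
```

View pics/w4.png

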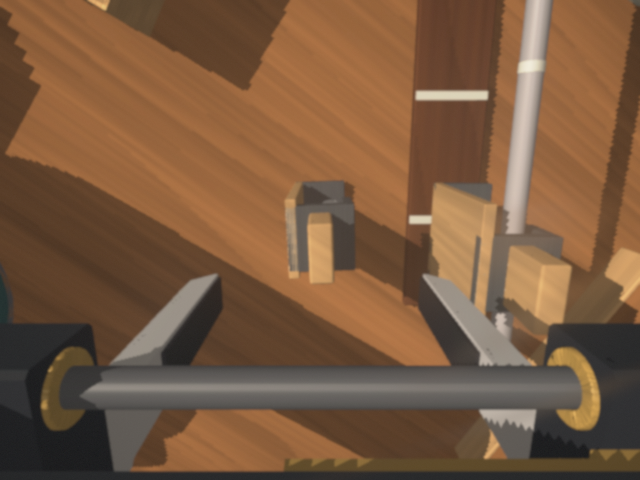

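```bash
python3 nudge.py '0.094 0 0 0.024 0;0.094 0 0 0.025 0;0.094 0 0 0.025 0;0.094 0 0 0.023 0;0.06 0 0 0 0;0.03 0 0 0 0;0.01 0 0 0 0;0.01 0 0 0 0;0.01 0 0 0 0;0.01 0 0 0 0;0.01 0 0 0 0;0.01 0 0 0 0;0.01 0 0 0 0;0.01 0 0 0 0;0.01 0 0 0 0;0.01 0 0 0 0;0.01 0 0 0 0'
```

```text
time: 11.25
tool_pos: [0.3418, -0.307, 0.1376]
ee_rot: [-3.142, -0.0, 0.636]
wrist_force: [0.3, 0.3, 0.6]
width: 0.0157
finger_force: 29.9
```

View pics/t4c.png

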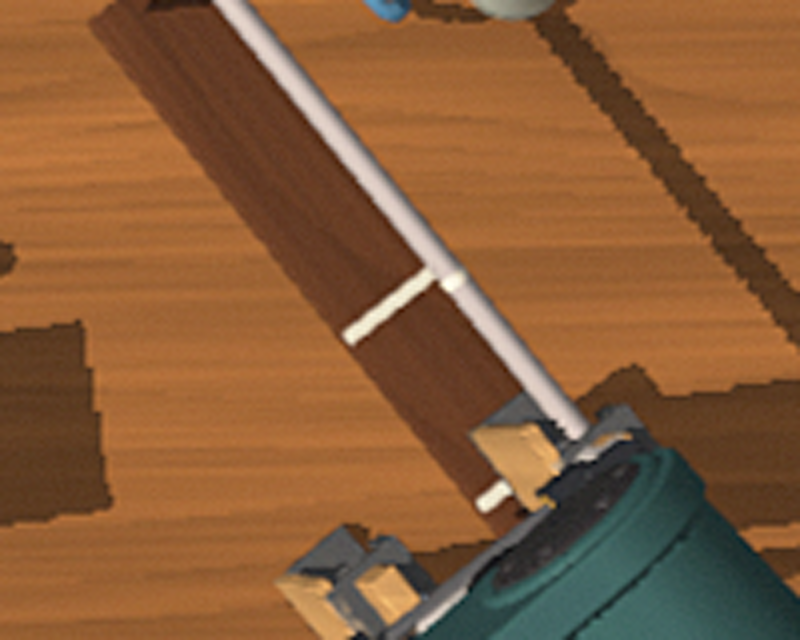

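```bash
python3 nudge.py '0.01 0 0 -0.013 0;0.01 0 0 -0.026 0;0.01 0 0 -0.026 0;0.01 0 0 -0.026 0;0.01 0.02 0 0 0;0.01 0.025 0 0 0;0.01 0.025 0 0 0;0.01 0.025 0 0 0;0.01 0.025 0 0 0;0.01 0.025 0.015 0 0;0.01 0.025 0.015 0 0;0.01 0.025 0.015 0 0;0.01 0.0245 0.018 0 0;0.01 0 0 0 0;0.01 0 0 0 0'; python3 - <<'E'
from h import *
o=robot.get_obs();d=o["tool_pos"][:2]-[.5115,-.3352];print("rail x,y",d@[.5936,-.8047],d@[.8047,.5936])
E
```

```text
time: 12.5
tool_pos: [0.5562, -0.2268, 0.226]
ee_rot: [-3.137, 0.002, 0.637]
wrist_force: [-1.0, 0.3, -2.8]
width: 0.0157
finger_force: 30.0
rail x,y -0.060696650406578345 0.10027088603782568
```

```bash
python3 nudge.py '0.01 0 0.015 0 0;0.01 0 0.015 0 0;0.01 0 0.016 0 0;0.01 0 0.016 0 0;0.01 0 0 0 0;0.01 0 0 0.013 0;0.01 0 0 0.013 0;0.01 0 0 0.012 0;0.01 0 0 0.003 0;0.01 0 0 0.001 0;0.01 0 0 0 0;0.01 0 0 0 0'; python3 nudge.py '0.01 0 0 0.0008 0;0.01 0 0 0 0;0.01 0 0 0 0'
```

```text
time: 13.5
tool_pos: [0.5928, -0.2773, 0.1877]
ee_rot: [3.14, -0.001, 0.636]
wrist_force: [-0.1, -1.0, -2.5]
width: 0.0158
finger_force: 30.0
time: 13.75
tool_pos: [0.5928, -0.2773, 0.1863]
ee_rot: [3.141, -0.0, 0.636]
wrist_force: [-0.2, -0.4, -3.2]
width: 0.0156
finger_force: 30.0
```

```bash
python3 nudge.py '0.01 0 0 0.001 0;0.01 0 0 0.0005 0;0.01 0 0 0 0;0.01 0 0 0 0'; python3 nudge.py '0.01 -0.012 0 0 0;0.01 -0.02 0 0 0;0.01 -0.02 0 0 0;0.01 -0.02 0 0 0;0.01 -0.02 0 0 0;0.01 -0.016 0 0 0;0.01 0 0 0 0;0.01 0 0 0 0;0.01 0 0 0 0'; python3 - <<'E'
from h import *
w=snap("wrist");crop(w["color"],180,120,300,220,2.6,"w5.png")
o=robot.get_obs();d=o["tool_pos"][:2]-[.5115,-.3352];print("rail x,y",d@[.5936,-.8047],d@[.8047,.5936])
for s,v in (.030,((-.021,.177),(-.025,.057))),(.02,((0,.177),(0,.219),)),(-.03,((-.025,.047),)): print(s,[((proj(w,[*(np.array([.5115,-.3352])+(-.01+s)*np.array([.8047,.5936])+x*np.array([.5936,-.8047])),z])-[180,120])*2.6).round(0).tolist() for x,z in v])
E
```

```text
time: 14.08
tool_pos: [0.5928, -0.2773, 0.1849]
ee_rot: [3.141, -0.0, 0.636]
wrist_force: [0.3, 1.0, -0.8]
width: 0.0156
finger_force: 30.0
time: 14.83
tool_pos: [0.5057, -0.3416, 0.1848]
ee_rot: [3.141, 0.0, 0.635]
wrist_force: [-0.9, -1.4, 0.6]
width: 0.0159
finger_force: 30.0
rail x,y 0.0017127127194076443 -0.008193747949970758
0.03 [[243.0, 290.0], [275.0, 201.0]]
0.02 [[357.0, 343.0], [356.0, 419.0]]
-0.03 [[281.0, 384.0]]
```

View pics/w5.png

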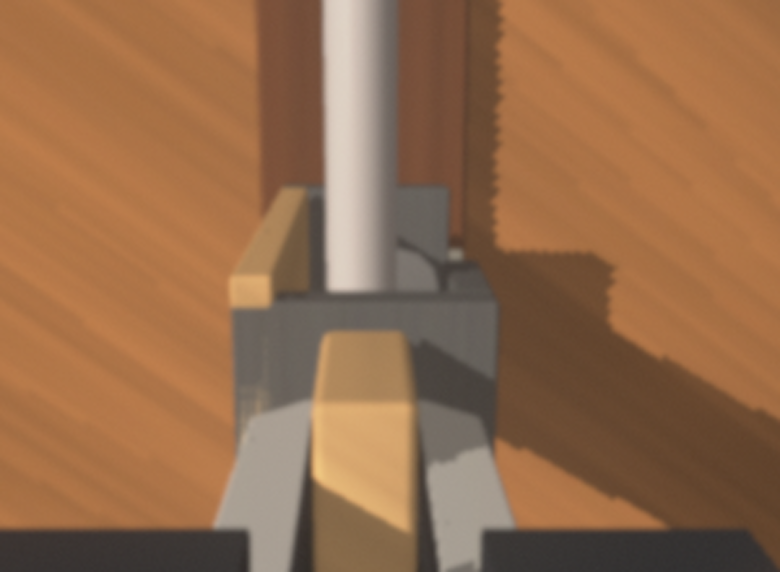

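```bash
python3 nudge.py '0.01 -0.0024 0 0 0;0.01 0 0 0 0;0.01 0 0 0 0;0.06 0 0 0 0;0.06 0 0 0 0;0.06 0 0 0 0;0.06 0 0 0 0;0.06 0 0 0 0;0.06 0 0 0 0;0.06 0 0 0 0;0.06 0 0 0 0;0.06 0 0 -0.02 0;0.06 0 0 -0.03 0;0.06 0 0 -0.03 0;0.06 0 0 0 0'; python3 - <<'E'
from h import *
t=snap("top","t6.png")
O=np.array([.5115,-.3352]);Y=np.array([.8047,.5936]);o=robot.get_obs();print(o["tool_pos"])
import numpy as np
d=np.array([.366,.3065])-o["tool_pos"][:2];y=o["ee_rot"][2];print(d@[np.cos(y),np.sin(y)],d@[np.sin(y),-np.cos(y)],1.47-y)
E
```

```text
time: 16.13
tool_pos: [0.5056, -0.3443, 0.2723]
ee_rot: [3.129, -0.003, 0.636]
wrist_force: [0.3, 0.9, 1.8]
width: 0.0602
finger_force: 0.0
[ 0.50508697 -0.34388639  0.26934309]
0.27428027049139403 -0.6059026167775403 0.8342398290912205
```

```bash
python3 nudge.py '0 0.0161 -0.0356 0 0;0 0.0161 -0.0356 0 0;0 0.0161 -0.0356 0 0;0 0.0161 -0.0356 0 0;0 0.0161 -0.0356 0 0;0 0.0161 -0.0356 0 0;0 0.0161 -0.0356 0 0;0 0.0161 -0.0356 0 0;0 0.0161 -0.0356 0 0;0 0.0161 -0.0356 0 0;0 0.0161 -0.0356 0 0;0 0.0161 -0.0356 0 0;0 0.0161 -0.0356 0 0;0 0.0161 -0.0356 0 0;0 0.0161 -0.0356 0 0;0 0.0161 -0.0356 0 0;0 0.0161 -0.0356 0 0'; python3 nudge.py '0 0 0 0 -0.12;0 0 0 0 -0.12;0 0 0 0 -0.12;0 0 0 0 -0.12;0 0 0 0 -0.12;0 0 0 0 -0.12;0 0 0 0 -0.114;0 0 0 0 0'; python3 - <<'E'
from h import *
t=snap("top","t7.png");s=snap("side","s7.png")
a=t["color"][200:340,140:380];b=t["color"][220:340,380:560]
crop(t["color"],140,150,420,200,1.9,"t7c.png")
E
```

```text
time: 17.6
tool_pos: [0.3633, 0.3081, 0.2629]
ee_rot: [3.141, 0.002, 0.636]
wrist_force: [1.3, -0.4, 0.6]
width: 0.0004
finger_force: 0.0
time: 18.27
tool_pos: [0.3641, 0.3064, 0.2627]
ee_rot: [-3.14, 0.002, 1.472]
wrist_force: [0.8, -0.6, 0.3]
width: 0.0004
finger_force: 0.0
```

View pics/t7c.png

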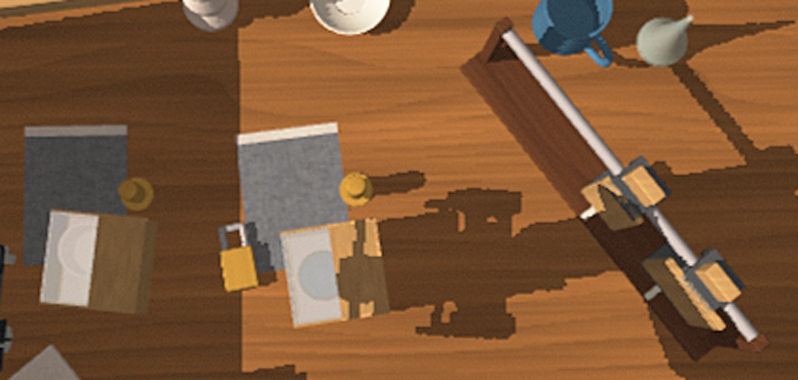

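```bash
cat > bx.py <<'E'
from h import *
# window half of a box top (z=.08) as a bright, unsaturated blob -> box centre, direction of the window
BAY={"L":(np.array([.5265,.222]),-.006),"R":(np.array([.5255,-.0447]),.106)}
def win(s,lo=(0,0,95),hi=(179,75,255),verbose=False,bays="LR"):
    im=s["color"];hsv=cv2.cvtColor(im,cv2.COLOR_BGR2HSV);m=cv2.inRange(hsv,lo,hi)
    m=cv2.morphologyEx(m,cv2.MORPH_OPEN,np.ones((3,3),np.uint8))
    n,l,st,ce=cv2.connectedComponentsWithStats(m)
    out=[]
    for i in range(1,n):
        if st[i,4]<150: continue
        ys,xs=np.nonzero(l==i);q=np.array([onz(s,(x,y),.08)[:2] for x,y in zip(xs,ys)],np.float32)
        c,wh,an=cv2.minAreaRect(q)
        if not(.2<c[0]<.75 and -.2<c[1]<.5): continue
        out.append((np.round(c,4).tolist(),np.round(wh,3).tolist(),round(an,1),int(st[i,4])))
    return out
E
python3 - <<'E'
from bx import *
s=snap("top")
hsv=cv2.cvtColor(s["color"],cv2.COLOR_BGR2HSV)
c1=lambda x,y:(int(x/3.6+145),int(y/3.6+200))
for n,p in dict(winL=(130,250),mugL=(130,300),grayL=(80,320),woodL=(210,320),sideL=(265,300),ctrL=(330,300),matL=(100,150),stripL=(100,68),winR=(540,280),globeR=(580,340),win2=(600,420),woodR=(650,330),ctrR=(600,480),matR=(520,150)).items():
    x,y=c1(*p);print(n,hsv[y,x])
for r in win(s):print(r)
E
```

```text
winL [ 12  29 202]
mugL [ 16  31 207]
grayL [ 14  23 169]
woodL [ 16 136 114]
sideL [ 14 141  96]
ctrL [ 14 174  97]
matL [120   8  67]
stripL [ 11  40 134]
winR [ 12  29 204]
globeR [ 20   9 180]
win2 [ 13  26 206]
woodR [ 16 141 114]
ctrR [ 13 167 169]
matR [  4  14 128]
([0.7489, -0.0417], [0.093, 0.093], 88.7, 1426)
([0.7499, 0.128], [0.086, 0.062], 40.7, 848)
([0.4803, 0.025], [0.224, 0.118], 5.8, 4163)
([0.5946, 0.2791], [0.117, 0.011], 88.8, 281)
([0.4476, 0.2863], [0.056, 0.104], 83.2, 1248)
([0.2839, 0.3062], [0.105, 0.085], 38.4, 1918)
```

```bash
sed -i 's/lo=(0,0,95)/lo=(0,0,150)/' bx.py; python3 nudge.py '0 0 0 0.038 0;0 0 0 0.039 0;0 0 0 0.039 0;0 0 0 0.039 0;0 0 0 0.039 0;0 0 0 0.039 0;0 0 0 0 0;0 0 0.008 0 0;0 0 0.008 0 0;0 0 0.006 0 0;0 0 0.006 0 0;0 0 0.006 0 0;0 0 0.004 0 0;0 0 0 0 0'; python3 - <<'E'
from bx import *
s=snap("top")
for r in win(s):print(r)
s=snap("side")
for r in win(s):print("side",r)
E
```

```text
time: 19.58
tool_pos: [0.4043, 0.3029, 0.0324]
ee_rot: [3.139, -0.001, 1.469]
wrist_force: [-0.8, -0.5, 0.4]
width: 0.0006
finger_force: 0.0
([0.7487, -0.0517], [0.073, 0.093], 88.9, 968)
([0.5858, 0.0343], [0.012, 0.115], 6.1, 288)
([0.4688, 0.2782], [0.055, 0.105], 77.0, 784)
([0.4222, 0.0098], [0.104, 0.055], 7.5, 1240)
side ([0.4705, 0.2786], [0.058, 0.103], 75.3, 433)
side ([0.2513, 0.2701], [0.108, 0.156], 38.4, 1337)
side ([0.7345, -0.088], [0.093, 0.092], 68.1, 705)
side ([0.5254, -0.0333], [0.103, 0.117], 4.4, 903)
side ([0.4227, 0.0099], [0.105, 0.056], 7.6, 597)
```

```bash
python3 nudge.py '0 0.002 0.003 0 0.1;0 0.003 0.004 0 0.08;0 0.003 0.004 0 0.06;0 0.003 0.004 0 0.06;0 0.003 0.004 0 0.06;0 0.003 0.004 0 0.06;0 0.003 0.004 0 0.06;0 0.003 0.004 0 0.06;0 0 0 0 0'; cat > q.py <<'E'
import sys
from bx import *
def rep(b,pic=("top","side")):
    P,yw=BAY[b];o=robot.get_obs();t=o["tool_pos"][:2]
    print("tcp",o["tool_pos"].round(4),"yaw",round(o["ee_rot"][2],3))
    for nm in pic:
        s=snap(nm)
        for c,wh,an,k in win(s):
            c=np.array(c)
            if np.linalg.norm(c-P)>.2 or not(.04<min(wh)<.068 and .06<max(wh)<.118): continue
            th=np.radians(an if wh[0]<wh[1] else an+90)  # short side = window direction
            th=(th+np.pi/2)%np.pi-np.pi/2
            if b in BAY and th<-.6: th+=np.pi
            w=np.array([np.cos(th),np.sin(th)]);n=np.array([w[1],-w[0]]);cc=c-.0275*w
            print(nm,"size",wh,"ang left(deg)",round(np.degrees(th-yw),1),"centre",cc.round(4),"post a,n",((P-cc)@w).round(4),((P-cc)@n).round(4),"tcp s,n",((t-cc)@w).round(4),((t-cc)@n).round(4))
if __name__=="__main__": rep(sys.argv[1])
E
python3 q.py L
```

```text
time: 20.43
tool_pos: [0.4294, 0.3267, 0.0324]
ee_rot: [-3.111, -0.01, 0.932]
wrist_force: [-24.8, 31.9, 6.5]
width: 0.0004
finger_force: 18.7
tcp [0.4294 0.3267 0.0324] yaw 0.932
side size [0.057, 0.105] ang left(deg) 60.9 centre [0.4709 0.258 ] post a,n -0.0041 0.0661 tcp s,n 0.0394 -0.0699
```

```bash
python3 nudge.py '0 0 0 0 0;0 0 0 0 0'; python3 q.py L
```

```text
time: 20.7
tool_pos: [0.4293, 0.3266, 0.0324]
ee_rot: [-3.113, -0.01, 0.935]
wrist_force: [-24.3, 31.2, 6.7]
width: 0.0005
finger_force: 18.2
tcp [0.4293 0.3266 0.0324] yaw 0.935
side size [0.056, 0.105] ang left(deg) 60.9 centre [0.4711 0.2585] post a,n -0.0046 0.0662 tcp s,n 0.0388 -0.0698
```

```bash
python3 nudge.py '0 0 -0.008 0 0;0 0.006 0 0 -0.12;0 0 0 0 0'; python3 q.py L
```

```text
time: 21.05
tool_pos: [0.4328, 0.3272, 0.0315]
ee_rot: [-3.133, -0.003, 1.056]
wrist_force: [-8.9, 10.8, 2.7]
width: 0.0004
finger_force: 6.2
tcp [0.4328 0.3272 0.0315] yaw 1.056
top size [0.055, 0.105] ang left(deg) 59.8 centre [0.4718 0.2597] post a,n -0.0047 0.0662 tcp s,n 0.0383 -0.0679
side size [0.058, 0.105] ang left(deg) 58.8 centre [0.4717 0.2596] post a,n -0.0034 0.0663 tcp s,n 0.0373 -0.0685
```

```bash
python3 nudge.py '0 0 -0.012 0 0;0 0.009 0 0 0;0 0 0.006 0 0;0 0 0 0 0'; python3 nudge.py '0 0.003 0.003 0 0.02;0 0.0082 0.0033 0 0.06;0 0.0082 0.0033 0 0.06;0 0.0082 0.0033 0 0.06;0 0.0082 0.0033 0 0.06;0 0 0 0 0';python3 q.py L
```

```text
time: 21.48
tool_pos: [0.4367, 0.3336, 0.0314]
ee_rot: [3.141, -0.001, 1.05]
wrist_force: [-0.1, 0.3, -0.7]
width: 0.0004
finger_force: 0.6
time: 21.98
tool_pos: [0.4715, 0.3538, 0.0313]
ee_rot: [-3.141, -0.002, 0.787]
wrist_force: [-1.1, 3.4, -0.2]
width: 0.0005
finger_force: 1.5
tcp [0.4715 0.3538 0.0313] yaw 0.787
top size [0.054, 0.105] ang left(deg) 40.8 centre [0.4827 0.2731] post a,n 0.0001 0.0673 tcp s,n 0.0439 -0.0686
side size [0.057, 0.104] ang left(deg) 40.7 centre [0.4834 0.2725] post a,n 0.0001 0.0664 tcp s,n 0.0437 -0.0696
```

```bash
python3 nudge.py '0 0.0083 0.002 0 0.1;0 0.0083 0.003 0 0.06;0 0.0083 0.003 0 0.06;0 0.0083 0.003 0 0.06;0 0.0083 0.003 0 0.06;0 0.0083 0.003 0 0.06;0 0.0083 0.003 0 0.06;0 0 0 0 0';python3 q.py L
```

```text
time: 22.75
tool_pos: [0.5301, 0.3666, 0.0311]
ee_rot: [3.14, -0.001, 0.328]
wrist_force: [-0.4, 0.3, 0.1]
width: 0.0006
finger_force: 0.0
tcp [0.5301 0.3666 0.0311] yaw 0.328
top size [0.055, 0.105] ang left(deg) 18.2 centre [0.4997 0.2846] post a,n 0.0062 0.0678 tcp s,n 0.054 -0.0687
side size [0.056, 0.107] ang left(deg) 17.1 centre [0.4999 0.2859] post a,n 0.007 0.0688 tcp s,n 0.0522 -0.0686
```

```bash
python3 nudge.py '0 0 -0.005 0 0;0 -0.012 0 0 0;0 0.001 0.004 0 0;0 0.0082 0.004 0 0.06;0 0.0078 0.0032 0 0.06;0 0.0078 0.0032 0 0.06;0 0.0078 0.0032 0 0.06;0 0.0078 0.0032 0 0.06;0 0 0 0 0';python3 q.py L
```

```text
time: 23.6
tool_pos: [0.5621, 0.3588, 0.0321]
ee_rot: [-3.137, -0.004, 0.028]
wrist_force: [1.8, 4.8, -0.1]
width: 0.0004
finger_force: 2.6
tcp [0.5621 0.3588 0.0321] yaw 0.028
top size [0.053, 0.104] ang left(deg) 1.1 centre [0.5161 0.2893] post a,n 0.0095 0.0675 tcp s,n 0.047 -0.0689
```

```bash
python3 nudge.py '0 0.0015 0.0015 0 0.015;0 0.001 0.001 0 0.01;0 0 0 0 0;0 0 0 0 0';python3 q.py L; python3 nudge.py '0 0 -0.02 0 0;0 0 -0.02 0 0;0 0 0 -0.035 0;0 0 0 -0.04 0;0 0 0 -0.04 0;0 0 0 -0.03 0;0 0 0 0 0'; python3 q.py L;python3 q.py R
```

```text
time: 24.03
tool_pos: [0.5638, 0.3583, 0.0327]
ee_rot: [-3.134, -0.004, 0.007]
wrist_force: [1.8, 8.3, -0.4]
width: 0.0004
finger_force: 4.1
tcp [0.5638 0.3583 0.0327] yaw 0.007
top size [0.104, 0.053] ang left(deg) -0.9 centre [0.5176 0.2901] post a,n 0.0103 0.0679 tcp s,n 0.0447 -0.0691
side size [0.108, 0.067] ang left(deg) -1.7 centre [0.5235 0.2901] post a,n 0.0054 0.0679 tcp s,n 0.0379 -0.0696
time: 24.72
tool_pos: [0.5656, 0.3963, 0.1869]
ee_rot: [-3.134, -0.015, 0.006]
wrist_force: [0.0, -0.1, 1.3]
width: 0.0006
finger_force: 0.0
tcp [0.5656 0.3963 0.1869] yaw 0.006
top size [0.104, 0.053] ang left(deg) -0.9 centre [0.5176 0.2905] post a,n 0.0103 0.0683 tcp s,n 0.0458 -0.1068
side size [0.107, 0.067] ang left(deg) -1.4 centre [0.5234 0.2905] post a,n 0.0051 0.0684 tcp s,n 0.039 -0.107
tcp [0.5633 0.3949 0.1791] yaw 0.005
top size [0.103, 0.056] ang left(deg) 91.6 centre [ 0.4254 -0.0171] post a,n -0.0408 0.0955 tcp s,n 0.3898 0.1919
```

```bash
python3 nudge.py '0 -0.0151 0.0334 0 0;0 -0.0151 0.0334 0 0;0 -0.0151 0.0334 0 0;0 -0.0151 0.0334 0 0;0 -0.0151 0.0334 0 0;0 -0.0151 0.0334 0 0;0 -0.0151 0.0334 0 0;0 -0.0151 0.0334 0 0;0 -0.0151 0.0334 0 0;0 -0.0151 0.0334 0 0;0 0 0 0 -0.12;0 0 0 0 0;0 0 0 0 0'; python3 q.py R
```

```text
time: 26.0
tool_pos: [0.412, 0.0596, 0.1746]
ee_rot: [-3.141, 0.003, 0.121]
wrist_force: [-0.1, 0.2, 0.6]
width: 0.0007
finger_force: 0.0
tcp [0.412  0.0596 0.1746] yaw 0.121
```

```bash
python3 nudge.py '0 0 0 0.036 0;0 0 0 0.036 0;0 0 0 0.036 0;0 0 0 0.034 0;0 0 0 0 0;0 0 0.005 0 0;0 0 0.005 0 0;0 0 0.005 0 0;0 0 0.005 0 0;0 0 0.005 0 0;0 0 0.005 0 0;0 0 0.005 0 0;0 0 0.002 0 0;0 0 0 0 0';python3 q.py R
```

```text
time: 27.27
tool_pos: [0.4177, 0.0221, 0.0345]
ee_rot: [3.14, -0.0, 0.124]
wrist_force: [0.7, -0.2, -0.2]
width: 0.0002
finger_force: 0.0
tcp [0.4177 0.0221 0.0345] yaw 0.124
```

```bash
python3 nudge.py '0 0 -0.012 0 0;0 0 0 -0.035 0;0 0 0 -0.035 0;0 0 0 -0.035 0;0 -0.03 0 -0.035 0;0 -0.03 0 0 -0.121;0 -0.025 0 0 -0.121;0 0 0 0 -0.121;0 0 0 0 -0.121;0 0 0 0 -0.121;0 0 0 0 -0.121;0 0 0 0 -0.121;0 0 0 0 -0.121;0 0 0 0 -0.121;0 0 0 0 -0.121;0 0 0 0 -0.121;0 0 0 0 -0.121;0 0 0 0 -0.121;0 0 0 0 0';python3 q.py R
```

```text
time: 28.95
tool_pos: [0.3349, 0.0216, 0.1707]
ee_rot: [-3.141, 0.001, 1.7]
wrist_force: [-0.4, 0.2, 0.4]
width: 0.0007
finger_force: 0.0
tcp [0.3349 0.0216 0.1707] yaw 1.7
top size [0.103, 0.056] ang left(deg) 91.4 centre [ 0.4283 -0.0455] post a,n -0.0119 0.0965 tcp s,n 0.0787 -0.0838
```

```bash
python3 nudge.py '0 -0.032 0 0 0;0 -0.032 0 0 0;0 0 0 0.035 0;0 0 0 0.035 0;0 0 0 0.035 0;0 0 0 0.033 0;0 0 0 0 0;0 0 0.008 0 0;0 0 0.006 0 0;0 0 0.006 0 0;0 0 0.006 0 0;0 0 0.006 0 0;0 0 0.005 0 0;0 0 0.005 0 0;0 0 0 0 0';python3 q.py R
```

```text
time: 30.3
tool_pos: [0.3866, -0.0363, 0.0335]
ee_rot: [3.139, 0.0, 1.698]
wrist_force: [-0.7, -0.2, 1.4]
width: 0.0002
finger_force: 0.0
tcp [ 0.3866 -0.0363  0.0335] yaw 1.698
```

```bash
python3 nudge.py '0 0 -0.01 0 0;0 0.016 0 0 0;0 0.016 0 0 0;0 0 0 0 0';python3 q.py R; python3 - <<'E'
from bx import *
for n in("top","side"):
    for r in win(snap(n)):
        if abs(r[0][1])<.12 and r[0][0]<.7:print(n,r)
E
```

```text
time: 30.73
tool_pos: [0.3697, -0.0045, 0.0327]
ee_rot: [-3.141, -0.001, 1.699]
wrist_force: [-0.5, -0.1, -0.7]
width: 0.0002
finger_force: 0.0
tcp [ 0.3697 -0.0045  0.0327] yaw 1.699
top size [0.101, 0.056] ang left(deg) 89.8 centre [ 0.4558 -0.0434] post a,n -0.0085 0.0692 tcp s,n 0.0475 -0.0817
top ([0.5858, 0.0343], [0.012, 0.115], 6.1, 287)
top ([0.4541, -0.0159], [0.099, 0.056], 5.9, 660)
side ([0.4895, -0.038], [0.173, 0.117], 5.9, 1306)
```

```bash
python3 nudge.py '0 0 0.007 0 0.026;0 0 0.006 0 0;0 0.001 0.003 0 0.02;0 0.007 0.0036 0 0.06;0 0.008 0.0035 0 0.06;0 0.008 0.0035 0 0.06;0 0.008 0.0035 0 0.06;0 0.008 0.0035 0 0.06;0 0 0 0 0';python3 q.py R
```

```text
time: 31.68
tool_pos: [0.4064, 0.0357, 0.0328]
ee_rot: [-3.141, -0.0, 1.352]
wrist_force: [-0.8, -1.0, -0.1]
width: 0.0004
finger_force: 0.0
tcp [0.4064 0.0357 0.0328] yaw 1.352
top size [0.056, 0.075] ang left(deg) 71.8 centre [ 0.4739 -0.0368] post a,n 0.0031 0.0521 tcp s,n 0.0567 -0.0813
```

```bash
python3 nudge.py '0 0 -0.004 0 0;0 -0.012 0 0 0;0 0.001 0.004 0 0;0 0.007 0.0025 0 0.05;0 0.0083 0.003 0 0.06;0 0.0083 0.003 0 0.06;0 0.0083 0.003 0 0.06;0 0.0083 0.003 0 0.06;0 0 0 0 0';python3 q.py R
```

```text
time: 32.53
tool_pos: [0.4308, 0.0583, 0.0329]
ee_rot: [-3.141, -0.001, 1.062]
wrist_force: [-1.1, 0.2, -0.3]
width: 0.0003
finger_force: 0.3
tcp [0.4308 0.0583 0.0329] yaw 1.062
top size [0.055, 0.085] ang left(deg) 52.8 centre [ 0.4729 -0.0217] post a,n 0.0075 0.0569 tcp s,n 0.0468 -0.0774
```

```bash
python3 nudge.py '0 0.0083 0.0025 0 0.06;0 0.0083 0.0028 0 0.06;0 0.0083 0.0028 0 0.06;0 0.0083 0.0028 0 0.06;0 0.0083 0.0028 0 0.06;0 0 0 0 0';python3 q.py R
```

```text
time: 33.13
tool_pos: [0.4663, 0.0831, 0.033]
ee_rot: [-3.141, -0.001, 0.762]
wrist_force: [-0.6, 0.8, -0.3]
width: 0.0004
finger_force: 0.3
tcp [0.4663 0.0831 0.033 ] yaw 0.762
top size [0.056, 0.102] ang left(deg) 34.7 centre [ 0.4743 -0.0025] post a,n 0.0112 0.0654 tcp s,n 0.0499 -0.07
```

```bash
python3 nudge.py '0 0 -0.004 0 0;0 -0.006 0 0 0;0 0.002 0.004 0 0.02;0 0.0083 0.0028 0 0.06;0 0.0083 0.0028 0 0.06;0 0.0083 0.0028 0 0.06;0 0.0083 0.0028 0 0.06;0 0.0083 0.0028 0 0.06;0 0 0 0 0';python3 q.py R
```

```text
time: 33.98
tool_pos: [0.5055, 0.0934, 0.033]
ee_rot: [-3.14, -0.001, 0.44]
wrist_force: [0.0, 3.0, -1.3]
width: 0.0
finger_force: 1.5
tcp [0.5055 0.0934 0.033 ] yaw 0.44
top size [0.055, 0.091] ang left(deg) 13.5 centre [0.4897 0.0074] post a,n 0.0163 0.0611 tcp s,n 0.0438 -0.0758
```

```bash
python3 nudge.py '0 0 -0.004 0 0.09;0 0.006 0 0 0;0 0.002 0.004 0 0.02;0 0.0083 0.0025 0 0.06;0 0.0083 0.0025 0 0.06;0 0.0083 0.0025 0 0.05;0 0 0 0 0';python3 q.py R
```

```text
time: 34.67
tool_pos: [0.5394, 0.0951, 0.0332]
ee_rot: [-3.141, -0.002, 0.162]
wrist_force: [1.2, 4.1, 0.5]
width: 0.0006
finger_force: 1.8
tcp [0.5394 0.0951 0.0332] yaw 0.162
top size [0.054, 0.085] ang left(deg) 1.7 centre [0.499  0.0104] post a,n 0.0188 0.0582 tcp s,n 0.0516 -0.0785
```

```bash
python3 nudge.py '0 0.003 0.0013 0 0.025;0 0.0015 0.001 0 0.01;0 0 0.0005 0 0;0 0 0 0 0';python3 q.py R; python3 nudge.py '0 0 -0.015 0 0;0 0 -0.02 0 0;0 0 0 -0.035 0;0 0 0 -0.04 0;0 0 0 -0.04 0;0 0 0 -0.04 0;0 0 -0.03 0 0;0 0 -0.03 0 0;0 0 0 0 0'; python3 q.py R;python3 q.py L
```

```text
time: 35.1
tool_pos: [0.5426, 0.0947, 0.0334]
ee_rot: [-3.138, -0.001, 0.128]
wrist_force: [0.9, 7.7, -0.0]
width: 0.0004
finger_force: 3.8
tcp [0.5426 0.0947 0.0334] yaw 0.128
top size [0.054, 0.082] ang left(deg) 0.2 centre [0.5002 0.0095] post a,n 0.0192 0.0566 tcp s,n 0.0515 -0.08
time: 35.95
tool_pos: [0.5299, 0.1898, 0.1892]
ee_rot: [-3.141, -0.002, 0.131]
wrist_force: [-0.2, -0.6, -0.8]
width: 0.0002
finger_force: 0.0
tcp [0.5299 0.1898 0.1892] yaw 0.131
top size [0.056, 0.104] ang left(deg) 0.3 centre [0.4996 0.0205] post a,n 0.0185 0.0677 tcp s,n 0.049 -0.1649
tcp [0.53   0.1865 0.1877] yaw 0.128
top size [0.056, 0.104] ang left(deg) 6.5 centre [0.4997 0.0207] post a,n 0.0484 -0.1972 tcp s,n 0.048 -0.1615
side size [0.107, 0.067] ang left(deg) -2.0 centre [0.5236 0.2905] post a,n 0.0056 0.0683 tcp s,n 0.0105 0.1037
```

```bash
python3 nudge.py '0 0 0 -0.04 0;0 0 0 -0.04 0;0 -0.0287 0.0265 0 0;0 -0.0287 0.0265 0 0;0 -0.0287 0.0265 0 0;0 -0.0287 0.0265 0 0;0 -0.0287 0.0265 0 0;0 -0.0287 0.0265 0 0;0 -0.0287 0.0265 0 0;0 -0.0287 0.0265 0 0;0 -0.0287 0.0265 0 0;0 0 0 0 0;0 0 0 0 0'; python3 q.py R; python3 q.py L; python3 - <<'E'
from h import *
a=cv2.imread("pics/t7.png");s=snap("top","t9.png");b=s["color"]
# bystanders: padlock (yellow) now vs before
for n,im in(("old",a),("new",b)):
    h=cv2.cvtColor(im,cv2.COLOR_BGR2HSV);m=cv2.inRange(h,(18,150,120),(30,255,255));r=np.zeros_like(m);r[255:320,240:290]=m[255:320,240:290]
    ys,xs=np.nonzero(r);print("lock",n,len(xs),xs.mean(),ys.mean())
    d=h
O=np.array([.5115,-.3352]);Y=np.array([.8047,.5936]);X=np.array([.5936,-.8047])
h=cv2.cvtColor(b,cv2.COLOR_BGR2HSV)
for n,y in(("narrow",-.01),("wide",-.13)):
    p=proj(s,[*(O+y*Y),.219]);print(n,"tab exp px",p,h[int(p[1]),int(p[0])])
    x0,y0=int(p[0])-16,int(p[1])-16;c=h[y0:y0+32,x0:x0+32]
    m=cv2.inRange(c,(10,60,150),(25,200,255))
    k,l,st,ce=cv2.connectedComponentsWithStats(m)
    i=l[16,16]
    if i:
        yy,xx=np.nonzero(l==i);q=np.array([onz(s,(x+x0,v+y0),.219)[:2] for x,v in zip(xx,yy)])-O
        print(n,len(xx),"rail x",(q@X).min().round(4),(q@X).max().round(4),"y",(q@Y).min().round(4),(q@Y).max().round(4))
d=cv2.absdiff(a,b).max(2)>60
k,l,st,ce=cv2.connectedComponentsWithStats(cv2.morphologyEx(d.astype(np.uint8),cv2.MORPH_OPEN,np.ones((3,3))))
print([tuple(x) for x in st[1:] if x[4]>30])
E
```

```text
time: 37.23
tool_pos: [0.3031, -0.0844, 0.2679]
ee_rot: [3.141, -0.0, 0.119]
wrist_force: [0.6, 0.2, 0.9]
width: 0.0005
finger_force: 0.0
tcp [ 0.3031 -0.0844  0.2679] yaw 0.119
top size [0.055, 0.103] ang left(deg) 0.1 centre [0.4995 0.0209] post a,n 0.0188 0.0681 tcp s,n -0.2066 0.0835
tcp [ 0.3044 -0.0824  0.2678] yaw 0.125
top size [0.104, 0.053] ang left(deg) -0.9 centre [0.5176 0.2908] post a,n 0.0103 0.0686 tcp s,n -0.2053 0.3776
top size [0.055, 0.103] ang left(deg) 6.5 centre [0.4995 0.0209] post a,n 0.0486 -0.197 tcp s,n -0.2051 0.0817
side size [0.107, 0.067] ang left(deg) -1.7 centre [0.5234 0.291 ] post a,n 0.0055 0.0688 tcp s,n -0.2058 0.3808
lock old 367 265.1880108991826 291.0871934604905
lock new 364 265.24725274725273 291.02197802197804
narrow tab exp px [480.6799907  247.67089738] [ 15 136 219]
narrow 263 rail x -0.0164 0.0084 y -0.028 0.0127
wide tab exp px [520.18803956 296.86868041] [ 16 137 223]
wide 253 rail x -0.0178 0.0059 y -0.1511 -0.1062
[(np.int32(150), np.int32(229), np.int32(49), np.int32(25), np.int32(1204)), (np.int32(321), np.int32(230), np.int32(43
[... 2007 characters left out ...]
nt32(16), np.int32(23), np.int32(128)), (np.int32(633), np.int32(448), np.int32(7), np.int32(12), np.int32(62)), (np.int32(107), np.int32(453), np.int32(9), np.int32(5), np.int32(35)), (np.int32(623), np.int32(461), np.int32(17), np.int32(19), np.int32(251)), (np.int32(180), np.int32(467), np.int32(11), np.int32(5), np.int32(39)), (np.int32(194), np.int32(467), np.int32(7), np.int32(6), np.int32(31)), (np.int32(209), np.int32(467), np.int32(36), np.int32(11), np.int32(226)), (np.int32(295), np.int32(467), np.int32(17), np.int32(7), np.int32(54)), (np.int32(119), np.int32(470), np.int32(23), np.int32(10), np.int32(134)), (np.int32(246), np.int32(471), np.int32(10), np.int32(7), np.int32(53))]
```

```bash
W='0 0 0 0 0;0 0 0 0 0;0 0 0 0 0;0 0 0 0 0;0 0 0 0 0;0 0 0 0 0;0 0 0 0 0;0 0 0 0 0;0 0 0 0 0;0 0 0 0 0'; python3 nudge.py '0 0 0 0 0;0 0 0 0 0;0 0 0 0 0;0 0 0 0 0;0 0 0 0 0;0 0 0 0 0;0 0 0 0 0;0 0 0 0 0;0 0 0 0 0;0 0 0 0 0;0 0 0 0 0;0 0 0 0 0;0 0 0 0 0;0 0 0 0 0;0 0 0 0 0;0 0 0 0 0;0 0 0 0 0;0 0 0 0 0;0 0 0 0 0;0 0 0 0 0' | head -1;  python3 nudge.py '0 0 0 0 0;0 0 0 0 0;0 0 0 0 0;0 0 0 0 0;0 0 0 0 0;0 0 0 0 0;0 0 0 0 0;0 0 0 0 0;0 0 0 0 0;0 0 0 0 0;0 0 0 0 0;0 0 0 0 0;0 0 0 0 0;0 0 0 0 0;0 0 0 0 0;0 0 0 0 0;0 0 0 0 0;0 0 0 0 0;0 0 0 0 0;0 0 0 0 0' | head -1; python3 q.py L; python3 - <<'E'
from h import *
for n in("top0","t9"):
    h=cv2.cvtColor(cv2.imread(f"pics/{n}.png"),cv2.COLOR_BGR2HSV)
    for nm,(x0,y0,x1,y1) in dict(book=(90,310,215,430),fig=(225,120,270,170),dish=(295,120,355,175),mug=(415,130,466,190),glass=(470,150,510,190)).items():
        c=h[y0:y1,x0:x1];m=cv2.inRange(c,(0,0,90),(179,70,255)) if nm!="mug" else cv2.inRange(c,(95,70,40),(120,255,255))
        k,l,st,ce=cv2.connectedComponentsWithStats(m);i=1+st[1:,4].argmax();print(n,nm,st[i].tolist(),ce[i].round(1))
E
```

```text
time: 39.15
time: 40.82
tcp [ 0.3044 -0.0822  0.268 ] yaw 0.127
top size [0.104, 0.053] ang left(deg) -0.9 centre [0.5176 0.2908] post a,n 0.0103 0.0686 tcp s,n -0.2053 0.3774
top size [0.055, 0.103] ang left(deg) 6.5 centre [0.4995 0.0209] post a,n 0.0486 -0.197 tcp s,n -0.205 0.0815
side size [0.107, 0.067] ang left(deg) -2.0 centre [0.5236 0.2905] post a,n 0.0056 0.0683 tcp s,n -0.204 0.3812
top0 book [22, 22, 85, 83, 3534] [63.7 62.7]
top0 fig [9, 9, 31, 37, 840] [23.6 27.8]
top0 dish [8, 6, 43, 42, 1411] [28.8 26.8]
top0 mug [6, 6, 41, 49, 1429] [27.  28.2]
top0 glass [5, 8, 30, 27, 559] [18.5 21.1]
t9 book [21, 22, 86, 83, 3537] [63.8 62.7]
t9 fig [9, 9, 31, 37, 842] [23.6 27.7]
t9 dish [8, 6, 43, 42, 1410] [28.7 26.8]
t9 mug [6, 6, 41, 49, 1428] [27.  28.2]
t9 glass [5, 8, 30, 27, 559] [18.5 21.1]
```

All bystanders, both boxes and both carriers are in place, so I'm handing in the job.

```bash
python3 -c "
from bench import robot
print(robot.close_job())"
```

```text
the job is handed in; nothing more can be done
None
```

I handed the job in at about 41 s: both gift boxes stand turned against their posts (within about 2° and 2 mm), both carriers hang at their marks (wide first, then narrow; within about 2–3 mm), and the other goods had not moved in the last pictures.

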